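# Row of sample jars on the light shelf, enabling button held half-way

### The job

Stand the two loose blue-capped sample jars upright on the low light shelf, one centred on each of the two bare yellow discs, so that all four jars make one neat row; leave the two jars already there, and the bottle, dish and spatula, where they are. Then, with the row complete and the jars let go, press the green enabling button with the fingertips and keep it about half-way down (8 mm of its 16 mm: the light is on only there), never pushing it right to the bottom. Finish while still holding the button half-way, without letting it go.

Things in the scene. Friction and masses are not known exactly. Their poses are not given: they have to be found in the camera images.
- jar_a_mid (a point): Loose sample jar, starting on the bench between the robot and the shelf, about 120 g, 44 mm across and 85 mm tall overall: straight clear glass body 60 mm high with a white paper label, blue screw cap 42 mm across on top. This point is at its centre, 42.5 mm above its foot; its z axis points up through the cap. 
- jar_b_mid (a point): The other loose sample jar, the same as jar_a, also starting on the bench in front of the shelf, 44 mm across and 85 mm tall overall: straight clear glass body 60 mm high with a white paper label, blue screw cap 42 mm across on top. This point is at its centre, 42.5 mm above its foot; its z axis points up through the cap. 
- jar_c_mid (a point): Sample jar of the same kind that already stands in the row on the shelf; leave it. 44 mm across and 85 mm tall overall: straight clear glass body 60 mm high with a white paper label, blue screw cap 42 mm across on top. This point is at its centre, 42.5 mm above its foot; its z axis points up through the cap. 
- jar_d_mid (a point): The other jar that already stands in the row on the shelf; leave it. 44 mm across and 85 mm tall overall: straight clear glass body 60 mm high with a white paper label, blue screw cap 42 mm across on top. This point is at its centre, 42.5 mm above its foot; its z axis points up through the cap. 
- disc1: Flat yellow disc, 56 mm across and about 1 mm thick, printed on the shelf top: a free place for a jar (it does not hinder a jar; a jar stands at the shelf's own height). Origin at its centre, on the shelf top, 20 mm above the bench. The two discs and the two standing jars take up four places in a straight row along the middle of the shelf, 70 mm apart centre to centre (26 mm between neighbouring jars); which places are free varies.
- disc2: The other flat yellow disc, the same as disc1: the other free place.
- shelf: Fixed low light shelf: a flat slab 110 mm deep (its x axis), 300 mm long (its y axis, the direction of the row) and 20 mm high, aluminium with a white top, no rim. Origin at the centre of its underside on the bench; z up.
- button_top (a point): Centre of the flat top of the green push button: round cap 44 mm across, 10 mm thick. With the button released this point is 68 mm above the bench, 28 mm above the top of its fixed grey box (90 x 90 x 40 mm, at the robot's right); it moves straight down as the button is pressed. Under the cap the stem shows a black upper part and a yellow lower 8 mm: half-way down, the yellow has just sunk into the box.
- button (a joint): Travel of the enabling button in m: 0 released, 0.016 at the bottom, 0.008 half-way. A spring pushes it back up: 3 N at the start of travel, rising 0.6 N per mm, so about 7.8 N half-way and 12.6 N at the bottom. It springs back when let go.
- reagent: Bystander: brown glass bottle with black cap, 60 mm across, 115 mm tall, standing at the robot's left; origin at the centre of its foot. Leave it.
- dish: Bystander: shallow glass dish with a brown wooden disc in it, 88 mm across, 14 mm high, at the left beyond the bottle; origin at the centre of its underside. Leave it.
- spatula: Bystander: spatula, 160 mm long and flat, lying on the bench at the right beyond the button box; origin at its middle, underside. Leave it.
Things that resemble listed ones, but are neither listed nor needed, are in the scene too. Leave any pink or red look-alike of the part that bears jar_a_mid alone.

How it is judged:
On the way, in this order (a step that is already met when the one before it is completed fails the run):
1. the two loose jars stand upright on the two yellow discs, one on each, let go of ((((horizontal distance between jar_a_mid and disc1 below 0.01 m and z of jar_a_mid in the frame of disc1 between 0.038 and 0.046 m and angle between jar_a_mid's own z axis and vertical below 0.1 rad) and (horizontal distance between jar_b_mid and disc2 below 0.01 m and z of jar_b_mid in the frame of disc2 between 0.038 and 0.046 m and angle between jar_b_mid's own z axis and vertical below 0.1 rad)) or ((horizontal distance between jar_a_mid and disc2 below 0.01 m and z of jar_a_mid in the frame of disc2 between 0.038 and 0.046 m and angle between jar_a_mid's own z axis and vertical below 0.1 rad) and (horizontal distance between jar_b_mid and disc1 below 0.01 m and z of jar_b_mid in the frame of disc1 between 0.038 and 0.046 m and angle between jar_b_mid's own z axis and vertical below 0.1 rad))) and distance of each of jar_c_mid, jar_d_mid from where it was at the start of the episode below 0.015 m and angle between each of jar_c_mid, jar_d_mid's own z axis and vertical below 0.1 rad and contact force between each of the arm, the fingers and jar_a below 0.1 N and contact force between each of the arm, the fingers and jar_b below 0.1 N), for 0.3 s.
2. the fingers hold the button about half-way down (value of joint button between 0.005 and 0.011 m and contact force between the fingers and button above 3 N), for 0.5 s.
At the end, for the whole second after the job is handed in: The fingers still press the button (over 3 N) and hold it between 5 and 11 mm of its 16 mm travel, while both loose jars stand upright on the shelf, untouched, each within 10 mm of the centre of its own yellow disc, and the two jars that stood there are upright within 15 mm of where they were (all of step 1 and all of step 2); the arm keeps its last pose, push and grip.
It fails at once if the button is pushed to the bottom (over 14.5 mm) (value of joint button above 0.0145 m).
It fails at once if a jar that already stood on the shelf is shifted (over 15 mm) or tipped (distance of any of jar_c_mid, jar_d_mid from where it was at the start of the episode above 0.015 m or angle between any of jar_c_mid, jar_d_mid's own z axis and vertical above 0.3 rad).
It fails at once if the brown bottle is pushed away from its place (over 30 mm) (distance of reagent from where it was at the start of the episode above 0.03 m).
It fails at once if the dish is pushed away from its place (over 30 mm) (distance of dish from where it was at the start of the episode above 0.03 m).
It fails at once if the spatula is pushed away from its place (over 30 mm) (distance of spatula from where it was at the start of the episode above 0.03 m).
It also fails if it takes over 67 s, if anything falls off the work surface, if the arm or the gripper's body presses on something with over 40 N, if the wrist force passes 120 N, or if a joint passes its speed limit or range.

### The arm

A 6-joint arm with a two-finger parallel gripper is mounted at the origin on the work surface. World frame = base frame: x ahead of the robot, y to its left, z up, the work surface at z = 0. Lengths are in m, angles in rad, forces in N, time in s.
With the tool pointing down it reaches from about 0.225 to 0.875 m from the base axis. Payload 3.4 kg.
Tool frame: the origin (TCP) lies at the very end of the fingers, on their centre line; the grasp point (between the pads) lies 19 mm behind it (grip_depth is the distance from the TCP to the grasp point, in m); x points along the fingers, z is the direction in which the jaws open and shut, and the axes are right-handed (so a half turn about x gives the same grasp; the last joint's range is limited). The gripper opens to 85 mm and grips with 20 to 120 N. Pads are 22 mm wide; open, the fingers measure 114 mm over their backs; the gripper's body (76 mm by 85 mm) begins 54 mm behind the grasp point. The pads swing forward as they close: fully open they stand 13 mm farther back than shut.
Start: joints at [1.093, 0.276, 1.505, -0, 1.361, -0.121], TCP at [0.201, 0.539, 0.231] pointing down, gripper open.
Joint ranges: [-2.89, 2.89], [-0.75, 2.08], [0.22, 2.7], [-1.18, 4.32], [0.11, 2.71], [-2.7, 2.7]. Speed limits (rad/s): [2.57, 2.57, 3.14, 3.14, 3.14, 3.14].

### API

Orientations are given as a unit quaternion [w, x, y, z].
In Python, from rig import get_state, get_image, sign_off, grip_depth gives the robot as it stands. The module is installed in compiled form; this text tells all that it offers.
- The arm moves only by the tool arm_command, never from a script. Its argument "series" is a list of rows, each an object with "dp": the shift along the tool's x, y, z scaled (see below), a list of three; "angular": the turn, a rotation vector about the tool's x, y, z scaled (see below), a list of three; "gripper": the finger opening in mm, from 0 to 85.4. A call has exactly 8 rows; each row shifts and turns the pose as measured when the row begins, along the tool's axes as they then stand; what a row does not reach is not made up. The controller multiplies each number of a shift by 0.12 m and each number of a turn by 90 degrees. A row lasts 1/8 s, in which the tool goes at most 62.5 mm and 10.7 degrees, less where a joint would pass 70% of its speed; a pose out of reach is approached as far as the arm can. A call with a number of a shift or a turn outside -1 to 1 is refused whole. A call with a gripper value outside its range is refused whole. The fingers move at their own pace and stop on an object; "grip_force" is the grip in N (left out, the last holds). Time passes only in rows, so rows that do not move let the fingers close, or fill a call up. It gives the time, the measured TCP pose, the force and the opening at its end, in the units of the state.
- get_state(): the state, without advancing time (a new reading comes with each control period).
- get_image(name): name is "scene" or "top" or "wrist"; returns a dict with "image" (400x640x3 uint8, blue, green, red), "depth" (400x640 float32, m along the optical axis (not along the pixel's ray), 0 where there is no reading), "mtx" (3x3 intrinsics, pixels), "view" (4x4, takes a point from world to camera coordinates); the wrist camera has in their place "mount" (4x4, takes a point from camera to tool coordinates, whose origin is the TCP and whose axes are the tool frame's). Camera axes: x right, y up, looking along -z (the intrinsics and any distortion apply to the point x, -y, -z); pixel columns grow to the right and rows downward; lengths in m; the calibration is good to about 2 mm. A picture is of the moment at which its call begins: read the wrist's pose just before it.
- sign_off(): hands the job in, once; it reports no verdict.
The state is a dict: "clock": time; "qpos": joint angles; "qd": joint speeds; "effort": joint torques, N m; "position": TCP position; "ee_rot": TCP orientation; "contact_force": force on the tool from outside, world axes, zero at the start; "moment": the same for the moment, N m; "width": finger opening in m.
Only numpy, scipy, OpenCV 4.12 (cv2) and the standard library are available. Lean on these libraries where they do the work, as an engineer would, in place of code of your own. Each camera call takes 0.05 s, during which the arm holds its last target. There are 200 camera calls.

## Working session

There is one attempt and no reset: what is moved stays moved. The work goes in short steps, Python scripts to look and compute and a tool call to move; the robot and the scene stay as the last step left them, time stands still between calls to the robot, and variables do not carry over. Pictures are saved under pics/ and viewed, about 8 in all and at most 12, crops included, and the job is handed in when it is done.

Besides the shell and the picture viewer there is one more tool, called after "Call:" as name(argument=value, ...) on one line, values as JSON. arm_command: Moves the arm, as the interface text tells. Its arguments: {"type":"object","properties":{"series":{"type":"array","items":{"type":"object","properties":{"dp":{"type":"array","items":{"type":"number"}},"angular":{"type":"array","items":{"type":"number"}},"gripper":{"type":"number"}}}},"grip_force":{"type":"number"}},"required":["series"]}

```bash
mkdir -p pics; cat > h.py <<'E'
import numpy as np, cv2
from rig import get_state, get_image, sign_off, grip_depth
from scipy.spatial.transform import Rotation as R
def rot(s): q=np.array(s["ee_rot"]); return R.from_quat(q[[1,2,3,0]]).as_matrix()
def c2w(im,s=None):
    if "view" in im: return np.linalg.inv(np.array(im["view"]))
    T=np.eye(4); T[:3,:3]=rot(s); T[:3,3]=s["position"]; return T@np.array(im["mount"])
def ray(im,uv,s=None):
    M=c2w(im,s); K=np.array(im["mtx"]); d=np.linalg.inv(K)@[uv[0],uv[1],1]
    return M[:3,3], M[:3,:3]@[d[0],-d[1],-d[2]]
def onplane(im,uv,z,s=None):
    o,d=ray(im,uv,s); return o+d*(z-o[2])/d[2]
def blobs(im,lo,hi,amin=60):
    h=cv2.cvtColor(im["image"],cv2.COLOR_BGR2HSV); m=cv2.inRange(h,np.array(lo),np.array(hi))
    n,l,st,c=cv2.connectedComponentsWithStats(m)
    return [(c[i].round(1),st[i].tolist()) for i in range(1,n) if st[i,4]>=amin],l
E
python3 - <<'E'
from h import *
s=get_state(); print(s, grip_depth)
for n in("top","scene"):
    im=get_image(n); cv2.imwrite(f"pics/{n}0.png",im["image"]); print(n,np.array(im["mtx"]).round(1).tolist(),c2w(im).round(3).tolist(),[k for k in im])
E
```

```text
{'clock': 0.0, 'qpos': array([ 1.09298142e+00,  2.76617742e-01,  1.50616729e+00,  2.42528552e-05,
        1.36067368e+00, -1.21004178e-01]), 'qd': array([-3.32168587e-03, -1.00251884e-05, -1.93627795e-04, -6.08186414e-04,
       -5.79406925e-04,  8.10443948e-04]), 'effort': array([ 1.29186312e-03, -4.16773403e+01, -2.45802963e+01, -1.19481219e-04,
        1.06464507e-02, -2.07529575e-05]), 'position': array([0.20059244, 0.53830712, 0.23041312]), 'ee_rot': array([ 0.5802077 , -0.40363282,  0.58138225,  0.40303133]), 'contact_force': array([-0.12342406, -0.75784917,  0.41616606]), 'moment': array([-0.00985596,  0.00707328,  0.02504695]), 'width': 0.08536640359639139} 0.0187
top [[450.1, 0.0, 314.6], [0.0, 450.1, 197.1], [0.0, 0.0, 1.0]] [[-0.01, 0.992, -0.126, 0.361], [-1.0, -0.012, -0.008, 0.018], [-0.009, 0.125, 0.992, 1.281], [0.0, 0.0, 0.0, 1.0]] ['image', 'depth', 'mtx', 'view']
scene [[497.3, 0.0, 329.9], [0.0, 497.3, 192.9], [0.0, 0.0, 1.0]] [[0.258, -0.727, 0.636, 1.398], [0.966, 0.186, -0.18, -0.252], [0.013, 0.661, 0.75, 1.14], [0.0, 0.0, 0.0, 1.0]] ['image', 'depth', 'mtx', 'view']
```

View pics/top0.png

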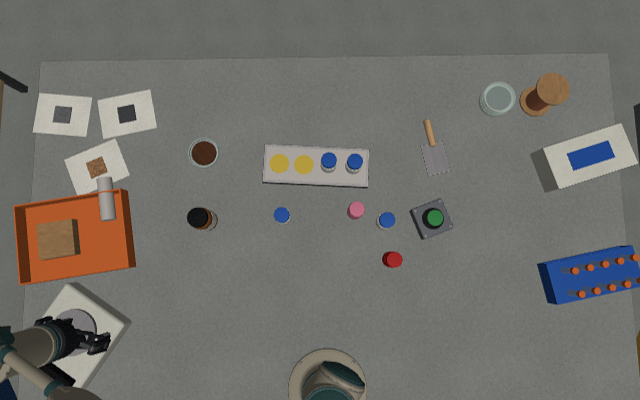

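View pics/scene0.png

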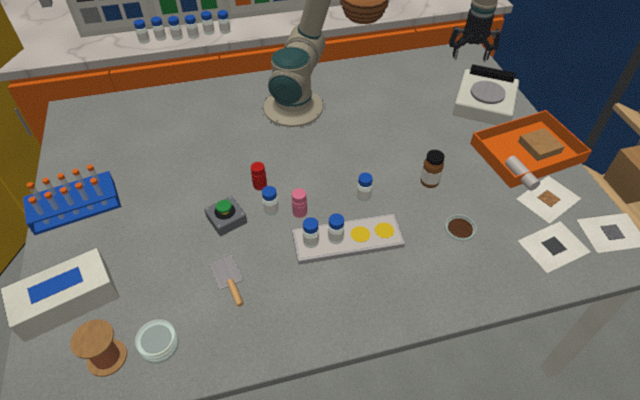

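Top view: candidates are the loose blue caps at (282,215) and (387,220). Blue caps already in the row are at (329,161) and (354,162). Look-alikes are pink (357,211) and red (393,260), plus vials in the rack on the right. I choose the two blue ones off the shelf. The free discs are at (279,163) and (304,164) and the button is at (434,217). The scene view agrees.

```bash
cat > m.py <<'E'
from h import *
for n in("top","scene"):
    im=get_image(n); print(n)
    for name,lo,hi,z in(("blue",(100,150,60),(125,255,255),.085),("yellow",(22,120,120),(35,255,255),.021),("green",(50,120,50),(80,255,255),.068),("pink/red",(160,60,60),(180,255,255),.085),("red0",(0,180,80),(4,255,255),.085)):
        for c,st in blobs(im,lo,hi,40)[0]:
            if st[4]>700: continue
            p=onplane(im,c,z); d=float(im["depth"][int(c[1]),int(c[0])]); 
            o,v=ray(im,c); M=c2w(im); k=d/abs(v@M[:3,2]); q=o+v*k
            if 0<p[0]<.75: print(name,c,st,p.round(3),p.round(3)[:2] if 0 else "depthpt",q.round(3))
    if n=="top": cv2.imwrite("pics/crop1.png",cv2.resize(im["image"][130:280,250:470],None,fx=3.6,fy=3.6,interpolation=2))
E
python3 m.py
```

```text
top
blue [328.5 159.9] [322, 153, 14, 15, 174] [ 0.614 -0.011  0.085] depthpt [ 0.609 -0.01   0.105]
blue [354.6 161. ] [348, 154, 15, 15, 177] [ 0.61  -0.081  0.085] depthpt [ 0.607 -0.08   0.099]
blue [281.1 214.4] [274, 208, 15, 14, 172] [0.467 0.118 0.085] depthpt [0.467 0.118 0.082]
blue [386.9 219.5] [380, 213, 15, 14, 180] [ 0.45  -0.164  0.085] depthpt [ 0.45  -0.164  0.084]
blue [626.7 287.1] [614, 283, 26, 9, 72] [ 0.268 -0.779  0.085] depthpt [ 0.27  -0.763  0.11 ]
yellow [278.8 163. ] [270, 154, 19, 19, 286] [0.62  0.129 0.021] depthpt [0.62  0.129 0.022]
yellow [303.2 164.2] [294, 155, 19, 19, 281] [0.615 0.06  0.021] depthpt [0.616 0.06  0.018]
green [434.6 217.4] [427, 209, 16, 17, 212] [ 0.456 -0.295  0.068] depthpt [ 0.456 -0.294  0.071]
pink/red [355.5 209.8] [347, 201, 18, 18, 242] [ 0.477 -0.081  0.085] depthpt [ 0.477 -0.081  0.086]
red0 [393.6 259.2] [386, 252, 16, 15, 190] [ 0.346 -0.178  0.085] depthpt [ 0.346 -0.178  0.083]
scene
blue [632.6  92.1] [620, 66, 20, 44, 322] [0.312 1.145 0.085] depthpt [ 0.091  1.43  -0.13 ]
blue [365.  179.1] [359, 173, 13, 13, 143] [0.477 0.114 0.085] depthpt [0.476 0.114 0.084]
blue [268.9 192.8] [262, 186, 14, 14, 153] [ 0.46  -0.165  0.085] depthpt [ 0.456 -0.165  0.08 ]
blue [335.9 220.9] [329, 214, 15, 15, 177] [ 0.604 -0.009  0.085] depthpt [ 0.619 -0.013  0.105]
blue [310.2 224.8] [303, 218, 15, 15, 179] [ 0.6   -0.079  0.085] depthpt [ 0.615 -0.082  0.105]
yellow [384.  229.9] [375, 223, 19, 15, 229] [0.621 0.129 0.021] depthpt [0.618 0.13  0.017]
yellow [360.  233.7] [351, 226, 19, 16, 238] [0.617 0.059 0.021] depthpt [0.618 0.059 0.023]
green [223.3 206. ] [216, 200, 16, 13, 157] [ 0.462 -0.296  0.068] depthpt [ 0.463 -0.296  0.07 ]
pink/red [298.9 202.3] [292, 188, 15, 30, 395] [ 0.515 -0.091  0.085] depthpt [ 0.502 -0.089  0.069]
red0 [258.2 174.2] [251, 162, 15, 27, 242] [ 0.381 -0.182  0.085] depthpt [ 0.362 -0.181  0.065]
```

View pics/crop1.png

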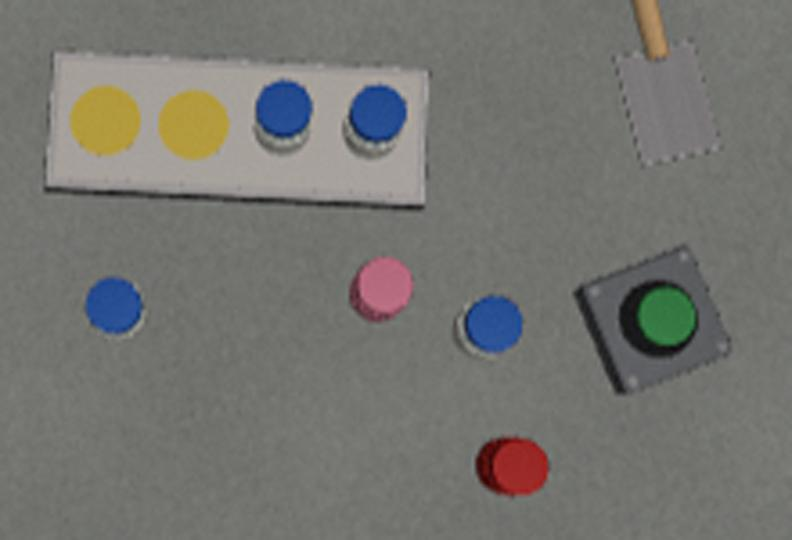

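```bash
cat > plan.py <<'E'
# usage: plan.py x y z n  : rows to target TCP with jaws along row normal, tool down
import sys; from h import *
def target_R(Rc,yaw):
    x=np.array([0,0,-1.]); z=np.array([np.cos(yaw),np.sin(yaw),0])
    if z@Rc[:,2]<0: z=-z
    return np.stack([x,np.cross(z,x),z],1)
def plan(tgt,n,yaw=-0.055):
    s=get_state(); Rc=rot(s); p=np.array(s["position"]); Rt=target_R(Rc,yaw)
    w=R.from_matrix(Rc.T@Rt).as_rotvec(); print("q",np.round(s["qpos"],2),"pos",p.round(4),"turn deg",np.degrees(w).round(2),"w",round(s["width"],4),"F",np.round(s["contact_force"],1),"t",round(s["clock"],2))
    for k in range(n):
        Rk=Rc@R.from_rotvec(w*k/n).as_matrix()
        print("dp",(Rk.T@(np.array(tgt)-p)/n/.12).round(3).tolist(),"ang",(w/n/(np.pi/2)).round(3).tolist())
if __name__=="__main__":
    a=list(map(float,sys.argv[1:])); plan(a[:3],int(a[3]))
E
python3 plan.py 0.467 0.118 0.20 12; python3 -c "
from h import *
s=get_state();print(rot(s).round(3))
im=get_image('wrist');print(np.array(im['mount']).round(3),im['mtx'])"
```

```text
q [ 1.09  0.28  1.51 -0.    1.36 -0.12] pos [0.2007 0.5385 0.2308] turn deg [ 7.271e+01 -6.000e-02  3.000e-02] w 0.0853 F [-0.2  0.4  0.3] t 0.2
dp [0.022, -0.275, -0.209] ang [0.067, -0.0, 0.0]
dp [0.022, -0.296, -0.179] ang [0.067, -0.0, 0.0]
dp [0.022, -0.313, -0.147] ang [0.067, -0.0, 0.0]
dp [0.021, -0.327, -0.113] ang [0.067, -0.0, 0.0]
dp [0.021, -0.337, -0.078] ang [0.067, -0.0, 0.0]
dp [0.021, -0.343, -0.042] ang [0.067, -0.0, 0.0]
dp [0.021, -0.346, -0.005] ang [0.067, -0.0, 0.0]
dp [0.021, -0.344, 0.031] ang [0.067, -0.0, 0.0]
dp [0.021, -0.339, 0.067] ang [0.067, -0.0, 0.0]
dp [0.021, -0.33, 0.103] ang [0.067, -0.0, 0.0]
dp [0.021, -0.317, 0.137] ang [0.067, -0.0, 0.0]
dp [0.021, -0.301, 0.17] ang [0.067, -0.0, 0.0]
[[-0.    -0.937  0.349]
 [-0.001  0.349  0.937]
 [-1.     0.    -0.001]]
[[ 0.     0.327 -0.945 -0.141]
 [ 0.001  0.945  0.327  0.084]
 [ 1.    -0.001 -0.     0.001]
 [ 0.     0.     0.     1.   ]] [[343.12814742   0.         321.71121535]
 [  0.         343.12814742 198.16075709]
 [  0.           0.           1.        ]]
```

Call:
arm_command(series=[{"dp": [0.02,-0.28,-0.21],"angular": [0.07,0,0],"gripper": 85},{"dp": [0.02,-0.3,-0.18],"angular": [0.07,0,0],"gripper": 85},{"dp": [0.02,-0.31,-0.15],"angular": [0.07,0,0],"gripper": 85},{"dp": [0.02,-0.33,-0.11],"angular": [0.07,0,0],"gripper": 85},{"dp": [0.02,-0.34,-0.08],"angular": [0.07,0,0],"gripper": 85},{"dp": [0.02,-0.34,-0.04],"angular": [0.07,0,0],"gripper": 85},{"dp": [0.02,-0.35,0],"angular": [0.07,0,0],"gripper": 85},{"dp": [0.02,-0.34,0.03],"angular": [0.07,0,0],"gripper": 85}])

```text
clock: 1.25
position: [0.3763, 0.2475, 0.2105]
ee_rot: [0.699, -0.11, 0.698, 0.11]
contact_force: [1.1, 0.5, 0.5]
width: 0.0851
```

```bash
python3 plan.py 0.467 0.118 0.20 6
```

```text
q [0.43 0.1  1.79 0.   1.25 0.12] pos [0.3763 0.2475 0.2105] turn deg [21.01  0.09 -0.03] w 0.0851 F [1.1 0.5 0.5] t 1.25
dp [0.015, -0.21, 0.065] ang [0.039, 0.0, -0.0]
dp [0.015, -0.206, 0.077] ang [0.039, 0.0, -0.0]
dp [0.015, -0.2, 0.09] ang [0.039, 0.0, -0.0]
dp [0.015, -0.195, 0.102] ang [0.039, 0.0, -0.0]
dp [0.015, -0.188, 0.114] ang [0.039, 0.0, -0.0]
dp [0.015, -0.181, 0.125] ang [0.039, 0.0, -0.0]
```

Call:
arm_command(series=[{"dp": [0.015,-0.21,0.065],"angular": [0.04,0,0],"gripper": 85},{"dp": [0.015,-0.21,0.08],"angular": [0.04,0,0],"gripper": 85},{"dp": [0.015,-0.2,0.09],"angular": [0.04,0,0],"gripper": 85},{"dp": [0.015,-0.195,0.1],"angular": [0.04,0,0],"gripper": 85},{"dp": [0.015,-0.19,0.115],"angular": [0.04,0,0],"gripper": 85},{"dp": [0.015,-0.18,0.125],"angular": [0.04,0,0],"gripper": 85},{"dp": [0,0,0],"angular": [0,0,0],"gripper": 85},{"dp": [0,0,0],"angular": [0,0,0],"gripper": 85}])

```text
clock: 2.25
position: [0.4687, 0.1095, 0.1992]
ee_rot: [0.707, 0.03, 0.706, -0.029]
contact_force: [-0.3, -0.0, 0.7]
width: 0.0853
```

```bash
cat > w.py <<'E'
import sys; from h import *
s=get_state(); im=get_image("wrist"); cv2.imwrite(f"pics/{sys.argv[1]}.png",im["image"]); print(s["position"].round(4),rot(s).round(3).tolist())
M=c2w(im,s)
for name,lo,hi,z in(("blue",(100,120,40),(128,255,255),.085),("yellow",(20,100,80),(35,255,255),.021),("green",(50,100,40),(85,255,255),.068)):
    for c,st in blobs(im,lo,hi,150)[0]:
        d=float(im["depth"][int(c[1]),int(c[0])]); o,v=ray(im,c,s); q=o+v*d/abs(v@M[:3,2])
        print(name,c,st,onplane(im,c,z,s).round(4),q.round(3))
E
python3 w.py w1
```

```text
[0.4687 0.1095 0.1992] [[0.001, 0.083, 0.997], [0.001, 0.997, -0.083], [-1.0, 0.001, 0.001]]
blue [321.2 180.2] [296, 153, 52, 55, 2216] [0.4701 0.1211 0.085 ] [0.47  0.121 0.083]
blue [503.4 311.9] [473, 289, 57, 52, 1765] [ 0.6218 -0.0138  0.085 ] [0.611 0.002 0.105]
yellow [482.8 138.2] [453, 109, 61, 60, 2841] [0.6217 0.1308 0.021 ] [0.622 0.131 0.021]
yellow [473.5 208.4] [446, 183, 56, 52, 2300] [0.6174 0.0611 0.021 ] [0.618 0.061 0.02 ]
```

View pics/w1.png

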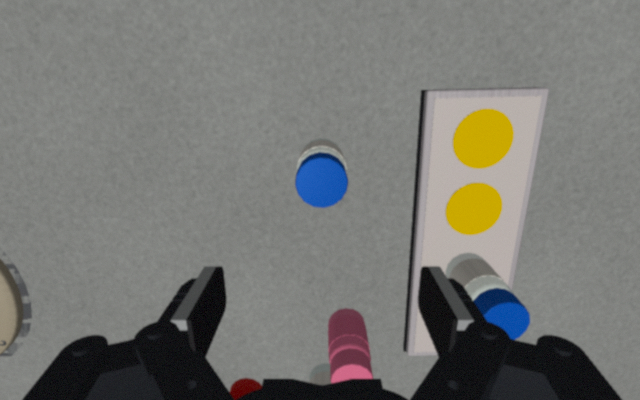

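The loose jar's cap is at (321,180) with the two discs to its right; jar A is upright and within 3 mm of the top-camera position.

```bash
python3 plan.py 0.469 0.120 0.025 5
```

```text
q [0.08 0.16 1.75 0.   1.24 0.17] pos [0.4688 0.1096 0.1992] turn deg [-1.58  0.07 -0.06] w 0.085 F [0.3 0.1 0.4] t 2.3
dp [0.29, 0.017, -0.001] ang [-0.004, 0.0, -0.0]
dp [0.29, 0.017, -0.001] ang [-0.004, 0.0, -0.0]
dp [0.29, 0.017, -0.001] ang [-0.004, 0.0, -0.0]
dp [0.29, 0.017, -0.001] ang [-0.004, 0.0, -0.0]
dp [0.29, 0.017, -0.001] ang [-0.004, 0.0, -0.0]
```

Call:
arm_command(series=[{"dp": [0,0.085,0],"angular": [-0.018,0,0],"gripper": 85},{"dp": [0.29,0,0],"angular": [0,0,0],"gripper": 85},{"dp": [0.29,0,0],"angular": [0,0,0],"gripper": 85},{"dp": [0.29,0,0],"angular": [0,0,0],"gripper": 85},{"dp": [0.29,0,0],"angular": [0,0,0],"gripper": 85},{"dp": [0.27,0,0],"angular": [0,0,0],"gripper": 85},{"dp": [0,0,0],"angular": [0,0,0],"gripper": 85},{"dp": [0,0,0],"angular": [0,0,0],"gripper": 85}], grip_force=30)

```text
clock: 3.3
position: [0.471, 0.1306, 0.0266]
ee_rot: [0.71, 0.015, 0.704, -0.011]
contact_force: [-0.2, -0.6, 0.4]
width: 0.0853
```

```bash
python3 plan.py 0.469 0.120 0.025 1
```

```text
q [0.12 0.36 1.98 0.01 0.79 0.16] pos [0.471  0.1306 0.0266] turn deg [ 1.08  0.52 -0.36] w 0.0853 F [-0.2 -0.6  0.4] t 3.3
dp [0.013, -0.089, -0.013] ang [0.012, 0.006, -0.004]
```

Call:
arm_command(series=[{"dp": [0.01,-0.05,-0.01],"angular": [0.006,0.004,-0.003],"gripper": 85},{"dp": [0,0,0],"angular": [0,0,0],"gripper": 85},{"dp": [0,0,0],"angular": [0,0,0],"gripper": 85},{"dp": [0,-0.02,0],"angular": [0.003,0,0],"gripper": 85},{"dp": [0,0,0],"angular": [0,0,0],"gripper": 85},{"dp": [0,0,0],"angular": [0,0,0],"gripper": 85},{"dp": [0,0,0],"angular": [0,0,0],"gripper": 85},{"dp": [0,0,0],"angular": [0,0,0],"gripper": 85}])

```text
clock: 4.3
position: [0.4719, 0.1222, 0.0289]
ee_rot: [0.71, 0.019, 0.703, -0.017]
contact_force: [-0.6, 0.5, 0.7]
width: 0.0848
```

```bash
python3 plan.py 0.469 0.120 0.025 1
```

```text
q [0.11 0.35 1.98 0.   0.8  0.16] pos [0.4719 0.1222 0.0289] turn deg [ 0.23  0.55 -0.14] w 0.0848 F [-0.6  0.5  0.7] t 4.3
dp [0.032, -0.02, -0.024] ang [0.003, 0.006, -0.002]
```

Call:
arm_command(series=[{"dp": [0.03,-0.01,-0.02],"angular": [0,0.006,0],"gripper": 85},{"dp": [0,0,0],"angular": [0,0,0],"gripper": 85},{"dp": [0,0,0],"angular": [0,0,0],"gripper": 85},{"dp": [0,0,0],"angular": [0,0,0],"gripper": 30},{"dp": [0,0,0],"angular": [0,0,0],"gripper": 30},{"dp": [0,0,0],"angular": [0,0,0],"gripper": 30},{"dp": [0,0,0],"angular": [0,0,0],"gripper": 30},{"dp": [0,0,0],"angular": [0,0,0],"gripper": 30}])

```text
clock: 5.3
position: [0.4693, 0.1213, 0.0252]
ee_rot: [0.707, 0.019, 0.707, -0.017]
contact_force: [0.0, 0.3, 0.3]
width: 0.0432
```

```bash
python3 plan.py 0.469 0.120 0.025 1
```

```text
q [0.11 0.36 1.99 0.   0.8  0.16] pos [0.4693 0.1213 0.0252] turn deg [ 0.22 -0.03 -0.17] w 0.0432 F [0.  0.3 0.3] t 5.3
dp [0.001, -0.011, -0.002] ang [0.002, -0.0, -0.002]
```

Call:
arm_command(series=[{"dp": [-0.15,0,0],"angular": [0,0,0],"gripper": 30},{"dp": [-0.25,0,0],"angular": [0,0,0],"gripper": 30},{"dp": [-0.25,0,0],"angular": [0,0,0],"gripper": 30},{"dp": [-0.25,0,0],"angular": [0,0,0],"gripper": 30},{"dp": [-0.15,0,0.1],"angular": [0,0,0],"gripper": 30},{"dp": [-0.05,0,0.2],"angular": [0,0,0],"gripper": 30},{"dp": [0,0.02,0.25],"angular": [0,0,0],"gripper": 30},{"dp": [0,0.02,0.25],"angular": [0,0,0],"gripper": 30}])

```text
clock: 6.3
position: [0.563, 0.12, 0.1581]
ee_rot: [0.704, 0.018, 0.71, -0.018]
contact_force: [0.1, -0.0, -1.8]
width: 0.0431
```

```bash
python3 plan.py 0.621 0.131 0.15 3
```

```text
q [0.09 0.33 1.61 0.   1.21 0.14] pos [0.563  0.12   0.1581] turn deg [ 0.29 -0.47 -0.01] w 0.0431 F [ 0.1 -0.  -1.8] t 6.3
dp [0.021, 0.039, 0.16] ang [0.001, -0.002, -0.0]
dp [0.022, 0.039, 0.16] ang [0.001, -0.002, -0.0]
dp [0.022, 0.039, 0.159] ang [0.001, -0.002, -0.0]
```

Call:
arm_command(series=[{"dp": [0.02,0.03,0.16],"angular": [0,0,0],"gripper": 30},{"dp": [0.02,0.03,0.16],"angular": [0,-0.003,0],"gripper": 30},{"dp": [0.02,0.02,0.1],"angular": [0,0,0],"gripper": 30},{"dp": [0,0,0],"angular": [0,0,0],"gripper": 30},{"dp": [0.15,0,0],"angular": [0,0,0],"gripper": 30},{"dp": [0.15,0,0],"angular": [0,0,0],"gripper": 30},{"dp": [0.1,0,0],"angular": [0,0,0],"gripper": 30},{"dp": [0,0,0],"angular": [0,0,0],"gripper": 30}])

```text
clock: 7.3
position: [0.6126, 0.1263, 0.0986]
ee_rot: [0.703, 0.017, 0.71, -0.018]
contact_force: [0.3, 0.3, -0.9]
width: 0.0434
```

```bash
python3 plan.py 0.621 0.131 0.047 2
```

```text
q [ 0.09  0.45  1.58 -0.    1.12  0.14] pos [0.6126 0.1263 0.0986] turn deg [ 0.28 -0.57  0.1 ] w 0.0434 F [ 0.3  0.3 -0.9] t 7.3
dp [0.215, 0.022, 0.036] ang [0.002, -0.003, 0.001]
dp [0.215, 0.022, 0.035] ang [0.002, -0.003, 0.001]
```

Call:
arm_command(series=[{"dp": [0.1,0.02,0.03],"angular": [0,-0.004,0],"gripper": 30},{"dp": [0.1,0.02,0.03],"angular": [0,0,0],"gripper": 30},{"dp": [0.1,0,0.01],"angular": [0,0,0],"gripper": 30},{"dp": [0.05,0,0],"angular": [0,0,0],"gripper": 30},{"dp": [0,0,0],"angular": [0,0,0],"gripper": 30},{"dp": [0,0,0],"angular": [0,0,0],"gripper": 30},{"dp": [0,0,0],"angular": [0,0,0],"gripper": 30},{"dp": [0,0,0],"angular": [0,0,0],"gripper": 30}])

```text
clock: 8.3
position: [0.6228, 0.1311, 0.0554]
ee_rot: [0.707, 0.017, 0.707, -0.018]
contact_force: [-0.0, -1.0, -0.6]
width: 0.0433
```

```bash
python3 plan.py 0.621 0.131 0.046 2
```

```text
q [ 0.1   0.5   1.61 -0.    1.03  0.15] pos [0.6228 0.1311 0.0554] turn deg [ 0.29 -0.01  0.08] w 0.0433 F [-0.  -1.  -0.6] t 8.3
dp [0.039, -0.001, -0.007] ang [0.002, -0.0, 0.0]
dp [0.039, -0.001, -0.007] ang [0.002, -0.0, 0.0]
```

Call:
arm_command(series=[{"dp": [0.03,0,-0.007],"angular": [0,0,0],"gripper": 30},{"dp": [0.03,0,-0.005],"angular": [0,0,0],"gripper": 30},{"dp": [0.02,0,0],"angular": [0,0,0],"gripper": 30},{"dp": [0,0,0],"angular": [0,0,0],"gripper": 30},{"dp": [0,0,0],"angular": [0,0,0],"gripper": 30},{"dp": [0,0,0],"angular": [0,0,0],"gripper": 30},{"dp": [0,0,0],"angular": [0,0,0],"gripper": 30},{"dp": [0,0,0],"angular": [0,0,0],"gripper": 30}])

```text
clock: 9.3
position: [0.6215, 0.1312, 0.0456]
ee_rot: [0.707, 0.017, 0.707, -0.018]
contact_force: [0.7, 0.2, -0.7]
width: 0.043
```

```bash
python3 plan.py 0.621 0.131 0.0452 1
```

```text
q [ 0.1   0.51  1.62 -0.    1.01  0.15] pos [0.6215 0.1312 0.0456] turn deg [0.29 0.04 0.07] w 0.043 F [ 0.7  0.2 -0.7] t 9.3
dp [0.003, -0.002, -0.004] ang [0.003, 0.0, 0.001]
```

Half a millimetre above the shelf; release, then straight up.

Call:
arm_command(series=[{"dp": [0.005,0,0],"angular": [0,0,0],"gripper": 30},{"dp": [0,0,0],"angular": [0,0,0],"gripper": 85},{"dp": [0,0,0],"angular": [0,0,0],"gripper": 85},{"dp": [0,0,0],"angular": [0,0,0],"gripper": 85},{"dp": [0,0,0],"angular": [0,0,0],"gripper": 85},{"dp": [0,0,0],"angular": [0,0,0],"gripper": 85},{"dp": [0,0,0],"angular": [0,0,0],"gripper": 85},{"dp": [-0.1,0,0],"angular": [0,0,0],"gripper": 85}])

```text
clock: 10.3
position: [0.6212, 0.1311, 0.0572]
ee_rot: [0.707, 0.017, 0.707, -0.018]
contact_force: [-0.6, -0.9, 0.1]
width: 0.0851
```

Call:
arm_command(series=[{"dp": [-0.25,0,0],"angular": [0,0,0],"gripper": 85},{"dp": [-0.3,0,0],"angular": [0,0,0],"gripper": 85},{"dp": [-0.3,0,0],"angular": [0,0,0],"gripper": 85},{"dp": [-0.2,0,0],"angular": [0,0,0],"gripper": 85},{"dp": [0,-0.2,-0.12],"angular": [0,0,0],"gripper": 85},{"dp": [0,-0.3,-0.18],"angular": [0,0,0],"gripper": 85},{"dp": [0,-0.3,-0.18],"angular": [0,0,0],"gripper": 85},{"dp": [0,-0.3,-0.18],"angular": [0,0,0],"gripper": 85}])

```text
clock: 11.3
position: [0.5375, 0.0024, 0.1955]
ee_rot: [0.712, 0.016, 0.702, -0.016]
contact_force: [-0.2, -0.7, -0.1]
width: 0.085
```

```bash
python3 plan.py 0.452 -0.164 0.20 5
```

```text
q [-0.13  0.24  1.65  0.    1.24 -0.08] pos [0.5375 0.0024 0.1955] turn deg [0.58 0.76 0.02] w 0.085 F [-0.2 -0.7 -0.1] t 11.3
dp [-0.009, -0.283, -0.13] ang [0.001, 0.002, 0.0]
dp [-0.009, -0.284, -0.129] ang [0.001, 0.002, 0.0]
dp [-0.008, -0.284, -0.129] ang [0.001, 0.002, 0.0]
dp [-0.008, -0.284, -0.128] ang [0.001, 0.002, 0.0]
dp [-0.008, -0.285, -0.128] ang [0.001, 0.002, 0.0]
```

Call:
arm_command(series=[{"dp": [-0.01,-0.28,-0.13],"angular": [0,0.002,0],"gripper": 85},{"dp": [-0.01,-0.28,-0.13],"angular": [0,0.002,0],"gripper": 85},{"dp": [-0.01,-0.28,-0.13],"angular": [0,0.002,0],"gripper": 85},{"dp": [0,-0.28,-0.13],"angular": [0,0.002,0],"gripper": 85},{"dp": [0,-0.16,-0.07],"angular": [0,0,0],"gripper": 85},{"dp": [0,-0.05,-0.02],"angular": [0,0,0],"gripper": 85},{"dp": [0,0,0],"angular": [0,0,0],"gripper": 85},{"dp": [0,0,0],"angular": [0,0,0],"gripper": 85}])

```text
clock: 12.3
position: [0.454, -0.1597, 0.2058]
ee_rot: [0.711, 0.015, 0.703, -0.018]
contact_force: [-0.3, -0.1, 0.1]
width: 0.085
```

```bash
python3 w.py w2; python3 m.py | grep -E "top|scene|blue|yellow|green"; python3 plan.py 0.453 -0.163 0.20 1
```

```text
[ 0.454  -0.1597  0.2058] [[0.01, 0.048, 0.999], [-0.004, 0.999, -0.048], [-1.0, -0.004, 0.01]]
blue [537.1  75. ] [500, 43, 75, 65, 3771] [ 0.6156 -0.0795  0.085 ] [ 0.604 -0.079  0.104]
blue [317.7 192.3] [293, 166, 50, 53, 2055] [ 0.4527 -0.1608  0.085 ] [ 0.453 -0.161  0.084]
green [330.  312.6] [308, 293, 45, 41, 1458] [ 0.4581 -0.2905  0.068 ] [ 0.458 -0.291  0.067]
top
blue [276.9 157.4] [270, 150, 15, 16, 179] [0.622 0.129 0.085] depthpt [0.618 0.127 0.106]
blue [328.5 159.8] [322, 153, 14, 15, 173] [ 0.614 -0.011  0.085] depthpt [ 0.61  -0.01   0.104]
blue [354.6 161. ] [348, 154, 15, 15, 177] [ 0.61  -0.081  0.085] depthpt [ 0.606 -0.08   0.102]
blue [626.8 287. ] [614, 283, 26, 9, 73] [ 0.268 -0.78   0.085] depthpt [ 0.27  -0.764  0.109]
yellow [303.2 164.1] [294, 155, 19, 19, 282] [0.616 0.06  0.021] depthpt [0.616 0.06  0.018]
yellow [279.9 167. ] [270, 157, 19, 16, 63] [0.608 0.126 0.021] depthpt [0.597 0.122 0.075]
scene
blue [631.9  95.2] [620, 79, 20, 31, 266] [0.326 1.131 0.085] depthpt [ 0.089  1.438 -0.149]
blue [268.8 192.7] [262, 186, 14, 14, 150] [ 0.46  -0.165  0.085] depthpt [ 0.457 -0.165  0.082]
blue [386.2 213.3] [379, 206, 15, 15, 171] [0.613 0.131 0.085] depthpt [0.626 0.125 0.102]
blue [335.9 220.9] [329, 214, 15, 15, 175] [ 0.604 -0.009  0.085] depthpt [ 0.617 -0.013  0.103]
blue [310.1 224.9] [303, 218, 15, 15, 181] [ 0.6   -0.079  0.085] depthpt [ 0.615 -0.083  0.105]
yellow [359.9 233.8] [351, 226, 19, 16, 236] [0.617 0.059 0.021] depthpt [0.616 0.059 0.02 ]
yellow [384.2 233.3] [375, 227, 19, 11, 69] [0.632 0.125 0.021] depthpt [0.637 0.123 0.028]
green [223.3 206. ] [216, 200, 16, 13, 156] [ 0.462 -0.296  0.068] depthpt [ 0.459 -0.296  0.064]
q [-0.48  0.15  1.74  0.    1.24 -0.44] pos [ 0.4539 -0.1597  0.2056] turn deg [0.45 0.57 0.22] w 0.0845 F [ 0.2 -0.6  1.5] t 12.45
dp [0.047, -0.028, -0.006] ang [0.005, 0.006, 0.002]
```

View pics/w2.png

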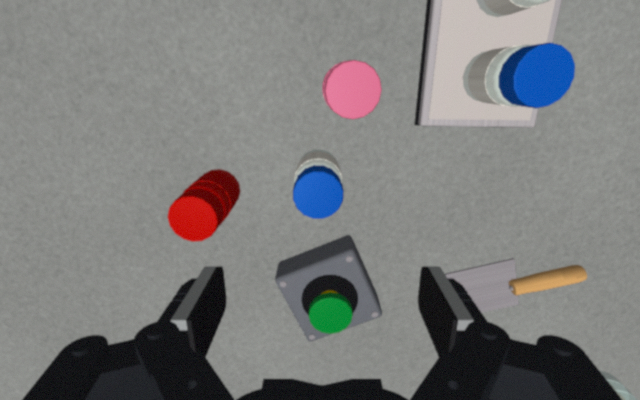

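Blue jar B is at (318,192), between pink (352,89), red (195,215) and the button box (330,300). The jaws will close along x, clear of all of them.

Call:
arm_command(series=[{"dp": [0.15,-0.012,-0.01],"angular": [0.003,0.004,0],"gripper": 85},{"dp": [0.28,0,0],"angular": [0,0,0],"gripper": 85},{"dp": [0.28,0,0],"angular": [0,0,0],"gripper": 85},{"dp": [0.28,0,0],"angular": [0,0,0],"gripper": 85},{"dp": [0.28,0,0],"angular": [0,0,0],"gripper": 85},{"dp": [0.15,0,0],"angular": [0,0,0],"gripper": 85},{"dp": [0,0,0],"angular": [0,0,0],"gripper": 85},{"dp": [0,0,0],"angular": [0,0,0],"gripper": 85}])

```text
clock: 13.45
position: [0.4577, -0.1592, 0.0315]
ee_rot: [0.71, 0.014, 0.704, -0.018]
contact_force: [-0.1, -0.4, -0.3]
width: 0.0852
```

```bash
python3 plan.py 0.4515 -0.1625 0.025 1
```

```text
q [-0.48  0.34  1.99 -0.    0.8  -0.43] pos [ 0.4577 -0.1592  0.0315] turn deg [0.56 0.44 0.27] w 0.0852 F [-0.1 -0.4 -0.3] t 13.45
dp [0.054, -0.03, -0.051] ang [0.006, 0.005, 0.003]
```

Call:
arm_command(series=[{"dp": [0.03,-0.015,-0.025],"angular": [0.004,0.005,0.002],"gripper": 85},{"dp": [0.02,-0.01,-0.02],"angular": [0,0,0],"gripper": 85},{"dp": [0,0,0],"angular": [0,0,0],"gripper": 85},{"dp": [0,0,0],"angular": [0,0,0],"gripper": 30},{"dp": [0,0,0],"angular": [0,0,0],"gripper": 30},{"dp": [0,0,0],"angular": [0,0,0],"gripper": 30},{"dp": [0,0,0],"angular": [0,0,0],"gripper": 30},{"dp": [0,0,0],"angular": [0,0,0],"gripper": 30}])

```text
clock: 14.45
position: [0.4534, -0.163, 0.0276]
ee_rot: [0.708, 0.017, 0.705, -0.02]
contact_force: [-0.1, -0.2, 1.0]
width: 0.0431
```

```bash
python3 plan.py 0.4515 -0.1625 0.025 1
```

```text
q [-0.49  0.35  1.99 -0.    0.8  -0.44] pos [ 0.4534 -0.163   0.0276] turn deg [0.19 0.23 0.21] w 0.0431 F [-0.1 -0.2  1. ] t 14.45
dp [0.022, 0.003, -0.016] ang [0.002, 0.003, 0.002]
```

Call:
arm_command(series=[{"dp": [-0.15,0,0],"angular": [0,0.002,0.001],"gripper": 30},{"dp": [-0.25,0,0],"angular": [0,0,0],"gripper": 30},{"dp": [-0.3,0,0],"angular": [0,0,0],"gripper": 30},{"dp": [-0.3,0,0],"angular": [0,0,0],"gripper": 30},{"dp": [-0.15,0.15,0.03],"angular": [0,0,0],"gripper": 30},{"dp": [0,0.3,0.1],"angular": [0,0,0],"gripper": 30},{"dp": [0,0.3,0.15],"angular": [0,0,0],"gripper": 30},{"dp": [0,0.3,0.2],"angular": [0,0,0],"gripper": 30}])

```text
clock: 15.45
position: [0.5169, -0.0381, 0.1681]
ee_rot: [0.706, 0.02, 0.708, -0.021]
contact_force: [0.5, -1.2, -1.7]
width: 0.0428
```

```bash
python3 plan.py 0.617 0.0605 0.16 4
```

```text
q [-0.21  0.24  1.72 -0.    1.18 -0.15] pos [ 0.5169 -0.0381  0.1681] turn deg [-0.16 -0.14  0.02] w 0.0428 F [ 0.5 -1.2 -1.7] t 15.45
dp [0.016, 0.217, 0.196] ang [-0.0, -0.0, 0.0]
dp [0.016, 0.217, 0.197] ang [-0.0, -0.0, 0.0]
dp [0.017, 0.217, 0.197] ang [-0.0, -0.0, 0.0]
dp [0.017, 0.217, 0.197] ang [-0.0, -0.0, 0.0]
```

Call:
arm_command(series=[{"dp": [0,0.24,0.18],"angular": [0,0,0],"gripper": 30},{"dp": [0,0.24,0.2],"angular": [0,0,0],"gripper": 30},{"dp": [0,0.18,0.2],"angular": [0,0,0],"gripper": 30},{"dp": [0,0.1,0.12],"angular": [0,0,0],"gripper": 30},{"dp": [0,0.02,0.04],"angular": [0,0,0],"gripper": 30},{"dp": [0,0,0],"angular": [0,0,0],"gripper": 30},{"dp": [0,0,0],"angular": [0,0,0],"gripper": 30},{"dp": [0,0,0],"angular": [0,0,0],"gripper": 30}])

```text
clock: 16.45
position: [0.611, 0.054, 0.165]
ee_rot: [0.704, 0.019, 0.71, -0.02]
contact_force: [0.6, -0.3, -0.8]
width: 0.0429
```

```bash
python3 plan.py 0.617 0.0605 0.0475 4
```

```text
q [-0.02  0.38  1.52 -0.    1.25  0.03] pos [0.611 0.054 0.165] turn deg [-0.02 -0.52  0.09] w 0.0429 F [ 0.6 -0.3 -0.8] t 16.45
dp [0.245, 0.015, 0.014] ang [-0.0, -0.001, 0.0]
dp [0.245, 0.015, 0.013] ang [-0.0, -0.001, 0.0]
dp [0.245, 0.014, 0.013] ang [-0.0, -0.001, 0.0]
dp [0.245, 0.014, 0.012] ang [-0.0, -0.001, 0.0]
```

Call:
arm_command(series=[{"dp": [0,0.025,0.025],"angular": [0,-0.004,0],"gripper": 30},{"dp": [0,0.02,0.02],"angular": [0,0,0],"gripper": 30},{"dp": [0.2,0,0],"angular": [0,0,0],"gripper": 30},{"dp": [0.25,0,0],"angular": [0,0,0],"gripper": 30},{"dp": [0.2,0,0],"angular": [0,0,0],"gripper": 30},{"dp": [0.15,0,0],"angular": [0,0,0],"gripper": 30},{"dp": [0.05,0,0],"angular": [0,0,0],"gripper": 30},{"dp": [0,0,0],"angular": [0,0,0],"gripper": 30}])

```text
clock: 17.45
position: [0.6192, 0.0593, 0.0624]
ee_rot: [0.708, 0.019, 0.706, -0.02]
contact_force: [0.3, 0.4, -0.9]
width: 0.0432
```

```bash
python3 plan.py 0.617 0.0605 0.0475 1
```

```text
q [-0.02  0.48  1.64 -0.    1.02  0.04] pos [0.6192 0.0593 0.0624] turn deg [-0.06  0.19  0.07] w 0.0432 F [ 0.3  0.4 -0.9] t 17.45
dp [0.124, 0.009, -0.019] ang [-0.001, 0.002, 0.001]
```

Call:
arm_command(series=[{"dp": [0.05,0.007,-0.015],"angular": [0,0.002,0],"gripper": 30},{"dp": [0.04,0.003,-0.005],"angular": [0,0,0],"gripper": 30},{"dp": [0.02,0,0],"angular": [0,0,0],"gripper": 30},{"dp": [0,0,0],"angular": [0,0,0],"gripper": 30},{"dp": [0,0,0],"angular": [0,0,0],"gripper": 30},{"dp": [0,0,0],"angular": [0,0,0],"gripper": 30},{"dp": [0,0,0],"angular": [0,0,0],"gripper": 30},{"dp": [0,0,0],"angular": [0,0,0],"gripper": 30}])

```text
clock: 18.45
position: [0.6186, 0.0607, 0.0511]
ee_rot: [0.709, 0.019, 0.705, -0.02]
contact_force: [-0.1, -0.0, -1.6]
width: 0.0433
```

```bash
python3 plan.py 0.617 0.0605 0.0475 1
```

```text
q [-0.01  0.49  1.66 -0.    1.    0.04] pos [0.6186 0.0607 0.0511] turn deg [-0.06  0.29  0.06] w 0.0433 F [-0.1 -0.  -1.6] t 18.45
dp [0.03, -0.003, -0.013] ang [-0.001, 0.003, 0.001]
```

Call:
arm_command(series=[{"dp": [0.028,0,-0.012],"angular": [0,0.003,0],"gripper": 30},{"dp": [0.004,0,0],"angular": [0,0,0],"gripper": 30},{"dp": [0,0,0],"angular": [0,0,0],"gripper": 30},{"dp": [0,0,0],"angular": [0,0,0],"gripper": 30},{"dp": [0,0,0],"angular": [0,0,0],"gripper": 30},{"dp": [0,0,0],"angular": [0,0,0],"gripper": 30},{"dp": [0,0,0],"angular": [0,0,0],"gripper": 30},{"dp": [0,0,0],"angular": [0,0,0],"gripper": 30}])

```text
clock: 19.45
position: [0.6174, 0.0609, 0.0477]
ee_rot: [0.707, 0.019, 0.706, -0.02]
contact_force: [0.9, 0.1, 0.5]
width: 0.0431
```

Call:
arm_command(series=[{"dp": [0,0,0],"angular": [0,0,0],"gripper": 85},{"dp": [0,0,0],"angular": [0,0,0],"gripper": 85},{"dp": [0,0,0],"angular": [0,0,0],"gripper": 85},{"dp": [0,0,0],"angular": [0,0,0],"gripper": 85},{"dp": [0,0,0],"angular": [0,0,0],"gripper": 85},{"dp": [0,0,0],"angular": [0,0,0],"gripper": 85},{"dp": [-0.1,0,0],"angular": [0,0,0],"gripper": 85},{"dp": [-0.25,0,0],"angular": [0,0,0],"gripper": 85}])

```text
clock: 20.45
position: [0.6155, 0.0608, 0.0886]
ee_rot: [0.705, 0.019, 0.709, -0.02]
contact_force: [0.9, -0.1, 0.6]
width: 0.0847
```

Call:
arm_command(series=[{"dp": [-0.3,0,0],"angular": [0,0,0],"gripper": 85},{"dp": [-0.3,0,0],"angular": [0,0,0],"gripper": 85},{"dp": [-0.2,0,-0.1],"angular": [0,0,0],"gripper": 85},{"dp": [0,-0.15,-0.2],"angular": [0,0,0],"gripper": 85},{"dp": [0,-0.3,-0.2],"angular": [0,0,0],"gripper": 85},{"dp": [0,-0.35,-0.15],"angular": [0,0,0],"gripper": 60},{"dp": [0,-0.35,-0.1],"angular": [0,0,0],"gripper": 0},{"dp": [0,-0.35,-0.1],"angular": [0,0,0],"gripper": 0}])

```text
clock: 21.45
position: [0.5057, -0.115, 0.1989]
ee_rot: [0.712, 0.017, 0.702, -0.018]
contact_force: [-0.3, -0.5, -0.1]
width: 0.0314
```

```bash
python3 plan.py 0.457 -0.294 0.15 4; python3 m.py | grep -E "top|scene|blue|yellow|green"
python3 -c "
import cv2;from h import *
cv2.imwrite('pics/row.png',cv2.resize(get_image('scene')['image'][150:300,200:480],None,fx=2.8,fy=2.8))"
```

```text
q [-0.36  0.2   1.69  0.    1.24 -0.31] pos [ 0.5057 -0.115   0.1989] turn deg [0.32 0.8  0.11] w 0.0314 F [-0.3 -0.5 -0.1] t 21.45
dp [0.101, -0.377, -0.084] ang [0.001, 0.002, 0.0]
dp [0.101, -0.377, -0.083] ang [0.001, 0.002, 0.0]
dp [0.102, -0.378, -0.082] ang [0.001, 0.002, 0.0]
dp [0.102, -0.378, -0.082] ang [0.001, 0.002, 0.0]
top
blue [276.9 157.4] [270, 150, 15, 16, 180] [0.622 0.129 0.085] depthpt [0.617 0.127 0.107]
blue [302.4 158.6] [295, 151, 15, 16, 177] [0.618 0.06  0.085] depthpt [0.613 0.059 0.106]
blue [328.4 159.8] [321, 153, 15, 15, 174] [ 0.614 -0.01   0.085] depthpt [ 0.609 -0.01   0.106]
blue [353.1 160.7] [348, 154, 12, 15, 135] [ 0.61  -0.077  0.085] depthpt [ 0.606 -0.076  0.105]
blue [626.8 287.1] [614, 283, 26, 9, 72] [ 0.268 -0.78   0.085] depthpt [ 0.27  -0.763  0.11 ]
yellow [279.9 167. ] [270, 157, 19, 16, 63] [0.608 0.126 0.021] depthpt [0.597 0.122 0.077]
yellow [304.1 167.9] [294, 159, 19, 15, 67] [0.605 0.057 0.021] depthpt [0.592 0.055 0.087]
green [434.6 217.4] [427, 209, 16, 17, 212] [ 0.456 -0.295  0.068] depthpt [ 0.456 -0.294  0.07 ]
scene
blue [632.3  93.8] [620, 72, 20, 38, 279] [0.32  1.138 0.085] depthpt [ 0.088  1.437 -0.142]
blue [386.2 213.2] [380, 206, 14, 15, 171] [0.613 0.132 0.085] depthpt [0.628 0.124 0.105]
blue [361.4 217.1] [355, 210, 14, 15, 176] [0.609 0.062 0.085] depthpt [0.624 0.056 0.105]
blue [335.9 220.9] [329, 214, 15, 15, 175] [ 0.604 -0.009  0.085] depthpt [ 0.618 -0.013  0.104]
blue [310.2 224.8] [303, 218, 15, 15, 180] [ 0.6   -0.079  0.085] depthpt [ 0.611 -0.081  0.1  ]
yellow [384.2 233.3] [375, 227, 19, 11, 69] [0.632 0.125 0.021] depthpt [0.64  0.122 0.032]
yellow [359.7 237.2] [351, 230, 19, 12, 76] [0.628 0.055 0.021] depthpt [0.635 0.052 0.031]
green [223.3 206. ] [216, 200, 16, 13, 158] [ 0.462 -0.296  0.068] depthpt [ 0.463 -0.296  0.069]
```

View pics/row.png

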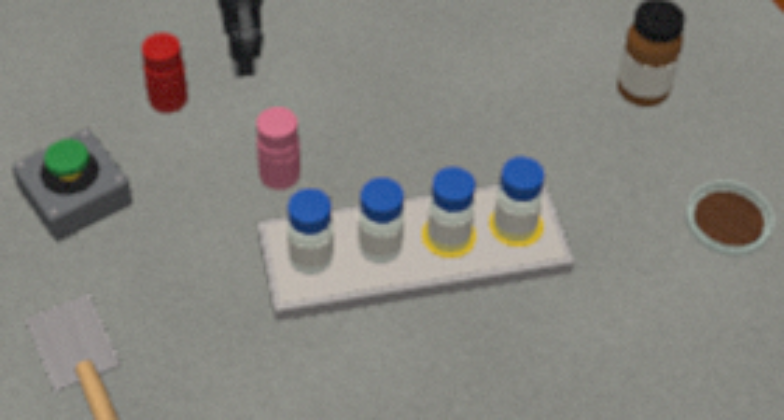

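The row is complete: four upright caps, evenly spaced at 70 mm, each yellow ring visible round its jar. The button is at (67,158) in this crop.

Call:
arm_command(series=[{"dp": [0,-0.35,-0.1],"angular": [0,0.003,0],"gripper": 0},{"dp": [0.05,-0.35,-0.1],"angular": [0,0.003,0],"gripper": 0},{"dp": [0.1,-0.35,-0.08],"angular": [0,0.002,0],"gripper": 0},{"dp": [0.15,-0.25,-0.06],"angular": [0,0,0],"gripper": 0},{"dp": [0.1,-0.1,-0.02],"angular": [0,0,0],"gripper": 0},{"dp": [0.05,0,0],"angular": [0,0,0],"gripper": 0},{"dp": [0,0,0],"angular": [0,0,0],"gripper": 0},{"dp": [0,0,0],"angular": [0,0,0],"gripper": 0}])

```text
clock: 22.6
position: [0.4595, -0.278, 0.1472]
ee_rot: [0.711, 0.016, 0.703, -0.016]
contact_force: [0.1, -0.8, 0.4]
width: 0.0
```

```bash
python3 plan.py 0.457 -0.293 0.08 3
```

```text
q [-0.68  0.28  1.73  0.01  1.13 -0.64] pos [ 0.4595 -0.278   0.1472] turn deg [ 0.57  0.6  -0.05] w 0.0 F [ 0.1 -0.8  0.4] t 22.6
dp [0.187, -0.042, -0.007] ang [0.002, 0.002, -0.0]
dp [0.187, -0.042, -0.006] ang [0.002, 0.002, -0.0]
dp [0.187, -0.042, -0.005] ang [0.002, 0.002, -0.0]
```

Call:
arm_command(series=[{"dp": [0.1,-0.04,-0.01],"angular": [0,0.004,0],"gripper": 0},{"dp": [0.15,-0.04,-0.01],"angular": [0,0.002,0],"gripper": 0},{"dp": [0.15,-0.03,0],"angular": [0,0,0],"gripper": 0},{"dp": [0.08,-0.01,0],"angular": [0,0,0],"gripper": 0},{"dp": [0.02,0,0],"angular": [0,0,0],"gripper": 0},{"dp": [0,0,0],"angular": [0,0,0],"gripper": 0},{"dp": [0,0,0],"angular": [0,0,0],"gripper": 0},{"dp": [0,0,0],"angular": [0,0,0],"gripper": 0}])

```text
clock: 23.6
position: [0.4588, -0.292, 0.0865]
ee_rot: [0.708, 0.014, 0.705, -0.015]
contact_force: [0.4, 1.1, 0.5]
width: -0.0002
```

```bash
python3 plan.py 0.457 -0.293 0.072 1
```

```text
q [-0.7   0.35  1.79  0.    1.   -0.65] pos [ 0.4588 -0.292   0.0865] turn deg [0.78 0.24 0.12] w -0.0002 F [0.4 1.1 0.5] t 23.6
dp [0.121, -0.009, -0.015] ang [0.009, 0.003, 0.001]
```

Call:
arm_command(series=[{"dp": [0.06,-0.008,-0.015],"angular": [0,0.003,0],"gripper": 0},{"dp": [0.06,0,0],"angular": [0,0,0],"gripper": 0},{"dp": [0.03,0,0],"angular": [0,0,0],"gripper": 0},{"dp": [0.02,0,0],"angular": [0,0,0],"gripper": 0},{"dp": [0,0,0],"angular": [0,0,0],"gripper": 0},{"dp": [0,0,0],"angular": [0,0,0],"gripper": 0},{"dp": [0,0,0],"angular": [0,0,0],"gripper": 0},{"dp": [0,0,0],"angular": [0,0,0],"gripper": 0}])

```text
clock: 24.6
position: [0.4571, -0.2932, 0.0664]
ee_rot: [0.707, 0.014, 0.707, -0.016]
contact_force: [-0.9, 0.2, 3.1]
width: -0.0002
```

```bash
python3 plan.py 0.457 -0.293 0.060 1
```

```text
q [-0.7   0.37  1.81 -0.    0.95 -0.65] pos [ 0.4571 -0.2932  0.0664] turn deg [0.78 0.03 0.18] w -0.0002 F [-0.9  0.2  3.1] t 24.6
dp [0.053, 0.002, -0.001] ang [0.009, 0.0, 0.002]
```

In contact (z 0.0664, 3.1 N ≈ start of travel). Press about 6.5 mm more.

Call:
arm_command(series=[{"dp": [0.02,0,0],"angular": [0,0,0],"gripper": 0},{"dp": [0.02,0,0],"angular": [0,0,0],"gripper": 0},{"dp": [0.01,0,0],"angular": [0,0,0],"gripper": 0},{"dp": [0,0,0],"angular": [0,0,0],"gripper": 0},{"dp": [0,0,0],"angular": [0,0,0],"gripper": 0},{"dp": [0,0,0],"angular": [0,0,0],"gripper": 0},{"dp": [0,0,0],"angular": [0,0,0],"gripper": 0},{"dp": [0,0,0],"angular": [0,0,0],"gripper": 0}])

```text
clock: 25.6
position: [0.4571, -0.2932, 0.0618]
ee_rot: [0.707, 0.013, 0.707, -0.016]
contact_force: [-1.6, -0.0, 5.8]
width: 0.0002
```

```bash
python3 plan.py 0.457 -0.293 0.060 1; python3 - <<'E'
from h import *
print([get_state()["contact_force"].round(1).tolist()])
s=get_image("scene"); d=s["image"]
a=cv2.resize(d[180:250,180:270],None,fx=6,fy=6,interpolation=2)
cv2.imwrite("pics/btn.png",a)
st=get_state();print(st["position"].round(4),st["contact_force"].round(1))
E
```

```text
q [-0.7   0.38  1.82 -0.    0.94 -0.65] pos [ 0.4571 -0.2932  0.0618] turn deg [0.79 0.07 0.21] w 0.0002 F [-1.6 -0.   5.8] t 25.6
dp [0.015, 0.002, -0.001] ang [0.009, 0.001, 0.002]
[[-1.6, -0.0, 5.8]]
[ 0.4571 -0.2932  0.0619] [-0.7  2.1  7. ]
```

View pics/btn.png

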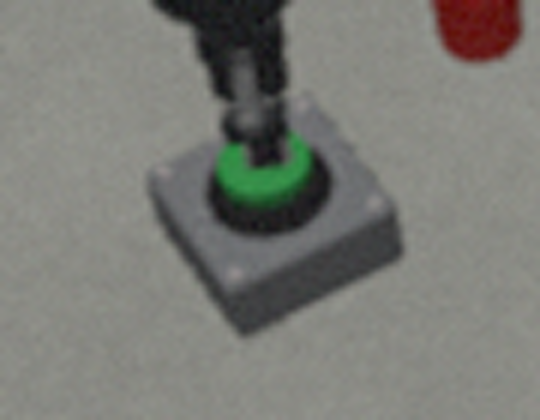

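The fingertips are on the green cap (265,155) and no yellow shows; travel is about 6 mm by both height and force. One more small push to about 8 mm.

Call:
arm_command(series=[{"dp": [0.012,0,0],"angular": [0,0,0],"gripper": 0},{"dp": [0.006,0,0],"angular": [0,0,0],"gripper": 0},{"dp": [0,0,0],"angular": [0,0,0],"gripper": 0},{"dp": [0,0,0],"angular": [0,0,0],"gripper": 0},{"dp": [0,0,0],"angular": [0,0,0],"gripper": 0},{"dp": [0,0,0],"angular": [0,0,0],"gripper": 0},{"dp": [0,0,0],"angular": [0,0,0],"gripper": 0},{"dp": [0,0,0],"angular": [0,0,0],"gripper": 0}])

```text
clock: 26.65
position: [0.4571, -0.2932, 0.0618]
ee_rot: [0.708, 0.013, 0.706, -0.016]
contact_force: [-0.5, 1.2, 6.9]
width: 0.0001
```

```bash
python3 - <<'E'
from h import *
for i in range(6):
    im=get_image("scene" if i%2 else "top"); st=get_state(); print(st["clock"],st["position"].round(4),st["contact_force"].round(1))
E
python3 m.py | grep -E "top|scene|blue"
```

```text
26.7 [ 0.4571 -0.2931  0.0618] [-0.4  1.9  6.2]
26.75 [ 0.4571 -0.2932  0.0618] [-1.1  1.1  6. ]
26.8 [ 0.4571 -0.2932  0.0618] [-1.1  1.6  5.7]
26.85 [ 0.4571 -0.2932  0.0617] [-1.6  1.6  6.6]
26.9 [ 0.4571 -0.2932  0.0618] [-1.2  1.1  6. ]
26.95 [ 0.4571 -0.2932  0.0617] [-1.1  0.1  6.2]
top
blue [276.9 157.4] [270, 150, 15, 16, 179] [0.622 0.129 0.085] depthpt [0.618 0.127 0.103]
blue [302.3 158.6] [295, 151, 15, 16, 179] [0.618 0.06  0.085] depthpt [0.614 0.059 0.103]
blue [328.5 159.8] [322, 153, 14, 15, 173] [ 0.614 -0.011  0.085] depthpt [ 0.609 -0.01   0.106]
blue [354.6 161. ] [348, 154, 15, 15, 176] [ 0.61  -0.081  0.085] depthpt [ 0.605 -0.079  0.108]
blue [626.8 287.1] [614, 283, 26, 9, 72] [ 0.268 -0.78   0.085] depthpt [ 0.27  -0.76   0.114]
scene
blue [632.4  93.7] [619, 73, 21, 37, 300] [0.32  1.139 0.085] depthpt [ 0.092  1.432 -0.138]
blue [386.1 213.3] [379, 206, 15, 15, 169] [0.613 0.131 0.085] depthpt [ 1.398 -0.252  1.14 ]
blue [361.4 217. ] [355, 210, 14, 15, 177] [0.608 0.062 0.085] depthpt [0.623 0.056 0.105]
blue [335.9 220.9] [329, 214, 15, 15, 177] [ 0.604 -0.009  0.085] depthpt [ 0.621 -0.014  0.107]
blue [310.2 224.8] [303, 218, 15, 15, 178] [ 0.6   -0.079  0.085] depthpt [ 0.615 -0.082  0.106]
```

Call:
arm_command(series=[{"dp": [0.02,0,0],"angular": [0,0,0],"gripper": 0},{"dp": [0.015,0,0],"angular": [0,0,0],"gripper": 0},{"dp": [0,0,0],"angular": [0,0,0],"gripper": 0},{"dp": [0,0,0],"angular": [0,0,0],"gripper": 0},{"dp": [0,0,0],"angular": [0,0,0],"gripper": 0},{"dp": [0,0,0],"angular": [0,0,0],"gripper": 0},{"dp": [0,0,0],"angular": [0,0,0],"gripper": 0},{"dp": [0,0,0],"angular": [0,0,0],"gripper": 0}])

```text
clock: 28.05
position: [0.4571, -0.2932, 0.0606]
ee_rot: [0.708, 0.013, 0.706, -0.016]
contact_force: [-1.8, 0.2, 7.4]
width: 0.0002
```

```bash
cat > f.py <<'E'
from h import *
F=[];
for i in range(8): get_image("scene"); st=get_state(); F.append(st["contact_force"][2]); 
print(st["clock"],st["position"].round(4),np.mean(F).round(2),np.round(F,1))
E
python3 f.py
```

```text
28.45 [ 0.4571 -0.2932  0.0605] 6.69 [6.  6.3 6.9 7.1 6.9 6.3 7.1 6.9]
```

Call:
arm_command(series=[{"dp": [0.02,0,0],"angular": [0,0,0],"gripper": 0},{"dp": [0.012,0,0],"angular": [0,0,0],"gripper": 0},{"dp": [0,0,0],"angular": [0,0,0],"gripper": 0},{"dp": [0,0,0],"angular": [0,0,0],"gripper": 0},{"dp": [0,0,0],"angular": [0,0,0],"gripper": 0},{"dp": [0,0,0],"angular": [0,0,0],"gripper": 0},{"dp": [0,0,0],"angular": [0,0,0],"gripper": 0},{"dp": [0,0,0],"angular": [0,0,0],"gripper": 0}])

```text
clock: 29.45
position: [0.4571, -0.2932, 0.0602]
ee_rot: [0.708, 0.012, 0.706, -0.017]
contact_force: [-2.1, 0.4, 7.5]
width: 0.0004
```

```bash
python3 f.py
```

```text
29.85 [ 0.4571 -0.2932  0.0601] 7.31 [7.1 7.3 7.7 7.2 7.5 7.1 7.3 7.4]
```

Height gives 7.9 mm and force about 7.2 mm, both well inside 5–11 mm and steady. Handing in.

```bash
python3 -c "
from rig import sign_off; print(sign_off())"
```

```text
the job is handed in; nothing more can be done
None
```

Both loose blue-capped jars now stand upright on the yellow discs. I pressed the green button about half-way and was still holding it there when I handed in, at about 30 s of the 67 s allowed.

- **Row:** The top camera shows four upright caps at an even 70 mm pitch. Each placed jar is about 2–3 mm from its disc centre, though I judged the second mainly from cap spacing and the release position. The two jars already there had not moved in the images, measured to about 1 mm.
- **Bystanders:** I moved nothing near the bottle, dish, spatula or the pink and red look-alikes. I did not measure the bottle, dish and spatula again at the end; they looked in place in the picture taken after the row was complete.
- **Button:** The two estimates of travel disagreed slightly. Fingertip height gave 7.9 mm and the measured force (7.3 N) gave about 7.2 mm. Both were steady and well inside the 5–11 mm band. At about 6 mm of travel the image already showed no yellow on the stem.
- **What needed correcting:** One approach to the first jar overshot by 10 mm and was fixed before gripping. One small extra push on the button had no effect, so I repeated it with larger ones.

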